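Tare the kitchen scale for a cup

TASK

Put the plain straight-sided cup (the one without a handle) upright on the middle of the kitchen scale's steel pan, setting it down softly, and let go. Then tare the scale: roll the edge wheel in the slot of the sloping panel with a light fingertip, never pressing it with more than 25 N, until it has turned the dial's heavy zero bar right under the needle, within one small division. Leave the other things on the worktop where they are.

Things in the scene. Friction and masses are not known exactly. Their poses are not given: they have to be found in the camera images.
- scale: Cream spring scale, fixed: 230 (x) x 190 (y) x 118 high. Origin: centre of its underside; its -x side is the front (to the robot), z up. Front half: dial panel sloping 0.439 rad, rising from z 38 mm at x -115 mm to 92 mm at x 0; slope direction up the panel (0.905, 0, 0.425), panel normal (-0.425, 0, 0.905) in its frame. Rear half: flat at 96 mm, carries the pan. 1 kg turns the needle 5 rad.
- slot (a point): Centre of the wheel slot on the panel's surface, 38 mm long up the slope, 14 mm wide, at (-68, -70, 60) mm in the scale's frame; 35 mm clear to the dial. The wheel's top is over it within 2 mm and stands 3 to 9 mm proud: how far differs from scale to scale and must be felt. The axle does not give: touch down at 5 mm/s (a touch at over 10 mm/s can knock harder than 25 N). Axes as scale.
- tare_wheel (a joint): Turn of the tare wheel (rad): ribbed black edge wheel, 40 mm diameter, 10 mm wide, axle along the scale's y; positive when its exposed rim moves up the slope, away from the robot. Stays where left; needs 2 to 3 N along its rim: pressed with under 5 N a fingertip slips, 6 to 10 N is right. Geared to the dial's face: +1 rad (20 mm of rim) turns the face 0.65 rad clockwise. Starts within 0.4 of 0.
- dial_centre (a point): Centre of the round dial (104 mm across, its printed face turns about this point, clear window 7.5 mm above the panel), 4 mm above the panel, at (-59, 24, 69) mm in the scale's frame. Axes as scale.
- zero_mark (a point): The heavy zero bar on the dial's face, 42 mm from the dial's centre; it turns with the face and starts within 0.3 rad of the dial's uppermost point. Divisions are 20 g, 0.1 rad, 4.2 mm apart there.
- needle_tip (a point): Tip of the thin black needle, 42 mm from the dial's centre on its long side (a short wide tail lies opposite). It points up the slope with the pan empty; load on the pan turns it clockwise seen from above. With the cup on the pan it stands 0.8 to 2.1 rad clockwise of the zero bar: the bar must be rolled after it.
- pan_centre (a point): Centre of the upper face of the square steel pan (150 x 150 mm, 5 mm rim, 4 mm above its face), at (55, 0, 118) mm in the scale's frame when empty. It sinks 12 mm per kg on a spring, at most 13.5 mm. Axes as scale.
- cup_mid (a point): Middle of the cup, half-way up: plain white straight-sided stoneware cup, 66 mm outer diameter, 85 mm tall, open top, wall 6 mm, no handle, 0.22 to 0.35 kg. Stands upright on the worktop, so this point starts at 42.5 mm.
- mug: Bystander: white mug with a handle, 80 mm diameter, 85 mm tall. Origin at the centre of its underside.
- jar: Bystander: glass jar with a steel lid, 62 mm diameter, 95 mm tall. Origin at the centre of its underside.
- bowl: Bystander: blue bowl, 124 mm diameter, 55 mm tall. Origin at the centre of its underside.
- sauce: Bystander: dark sauce bottle, 60 mm diameter, 190 mm tall. Origin at the centre of its underside.
- drink: Bystander: clear drink bottle, 66 mm diameter, 210 mm tall. Origin at the centre of its underside.
- ladle: Bystander: serving spoon with a black handle, 220 mm long, lying flat. Origin under its middle.

How it is judged:
By the outcome, as a careful person would: the job done as asked, in the order asked, and still so for the second after the job is handed in, with the robot touching nothing.
It also fails if it takes over 67 s, if anything falls off the work surface, if the arm or the gripper's body presses on something with over 40 N, if the wrist force passes 120 N, or if a joint passes its speed limit or range.

ROBOT

A 6-joint arm with a two-finger parallel gripper is mounted at the origin on the work surface. World frame = base frame: x ahead of the robot, y to its left, z up, the work surface at z = 0. Lengths are in m, angles in rad, forces in N, time in s.
With the tool pointing down it reaches from about 0.3 to 0.775 m from the base axis. Payload 14.6 kg.
Tool frame: the origin (TCP) lies midway between the tips of the shut fingers; the grasp point (between the pads) lies manip.pinch_z behind it (manip.pinch_z is the distance from the TCP to the grasp point, in m); z points along the fingers, x is the direction in which the jaws open and shut, and the axes are right-handed (so a half turn about z gives the same grasp; the last joint's range is limited). The gripper opens to 85 mm and grips with 20 to 120 N. Pads are 22 mm wide; open, the fingers measure 114 mm over their backs; the gripper's body (76 mm by 85 mm) begins 54 mm behind the grasp point. The pads swing forward as they close: fully open they stand 13 mm farther back than shut.
Start: joints at [-1.341, 0.3, 1.521, -0, 1.321, -0.067], TCP at [0.161, -0.526, 0.231] pointing down, gripper open.
Joint ranges: [-3.03, 3.03], [-0.79, 2.21], [0.23, 2.52], [-1.04, 4.18], [0, 3.07], [-2.55, 2.55]. Speed limits (rad/s): [2.22, 2.22, 2.57, 3.14, 3.14, 3.14].

INTERFACE

Orientations are given as a unit quaternion [x, y, z, w].
In Python, from cell import manip gives the robot as it stands.
- The arm moves only by the shell command python3 -m jog 'ROWS'. ROWS is JSON, a list of rows, each an object with "travel": the shift along the tool's x, y, z as a fraction of full scale, a list of three; "angular": the turn, a rotation vector about the tool's x, y, z as a fraction of full scale, a list of three; "grip": the closure, from -1 (fully open) to 1 (shut), so that 0 is half open. A call has 1 to 20 rows; each row is the pose to reach, as a shift and turn from the pose commanded when the call began, along the tool's axes at that moment, turning the shorter way round; what a row does not reach only later rows make up. Full scale, the value 1, is 50 cm for a shift and 360 degrees for a turn. A row lasts 1/10 s, in which the tool goes at most 50 mm and 8.59 degrees, less where a joint would pass 70% of its speed; a pose out of reach is approached as far as the arm can. A call with a number of a shift or a turn outside -1 to 1 is refused whole. A call with a gripper value outside its range is refused whole. The fingers move at their own pace and stop on an object; the grip force is fixed at half the most. Time passes only in rows, so rows that repeat a pose let the fingers close. It gives the time, the measured TCP pose, the force and the opening at its end, in the units of the state.
- manip.observe(): the state, without advancing time (a new reading comes with each control period).
- manip.grab_frame(name): name is "scene" or "top"; returns a dict with "image" (420x560x3 uint8, red, green, blue), "mtx" (3x3 intrinsics, pixels), "distortion" ([k1, k2, p1, p2, k3] as OpenCV has them; the pictures are not rectified), "eye" and "attitude" of the camera in the world. Camera axes: x right, y up, looking along -z (the intrinsics and any distortion apply to the point x, -y, -z); pixel columns grow to the right and rows downward; lengths in m; the calibration is good to about 2 mm. A picture is of the moment at which its call begins. There is no depth.
- manip.hand_in(): hands the job in, once; it reports no verdict.
The state is a dict: "t": time; "joint_positions": joint angles; "dq": joint speeds; "tau": joint torques, N m; "eef_pos": TCP position; "ee_rot": TCP orientation; "force": force on the tool from outside, world axes, zero at the start; "ft_torque": the same for the moment, N m; "grip_width": finger opening in m.
Only numpy, scipy, OpenCV 4.12 (cv2) and the standard library are available. Lean on these libraries where they do the work, as an engineer would, in place of code of your own. Each camera call takes 0.05 s, during which the arm holds its last target.

## Working session

There is one attempt and no reset: what is moved stays moved. The work goes in short steps, Python scripts to look and compute and a shell command to move; the robot and the scene stay as the last step left them, time stands still between calls to the robot, and variables do not carry over. Pictures are saved under pics/ and viewed, and the job is handed in when it is done.

```bash
ls; mkdir -p pics
python3 - <<'E'
from cell import manip
import cv2, json
print(manip.observe(), manip.pinch_z)
for n in("scene","top"):
    f=manip.grab_frame(n); cv2.imwrite(f"pics/{n}0.png",f["image"][:,:,::-1])
    print(n,f["mtx"],f["distortion"],f["eye"],f["attitude"])
E
```

```text
pics
{'t': 0.0, 'joint_positions': array([-1.34061137e+00,  3.00471616e-01,  1.52160907e+00,  5.42014175e-05,
        1.32067886e+00, -6.66044248e-02]), 'dq': array([-2.96224420e-04,  6.71020637e-04, -3.73744261e-04,  5.86385197e-04,
       -7.70808571e-05, -1.95371388e-04]), 'tau': array([-2.85487033e-03, -5.43511426e+01, -3.61799347e+01, -1.83094558e-04,
        3.97538606e-03, -1.29879646e-05]), 'eef_pos': array([ 0.160801  , -0.52571947,  0.23070919]), 'ee_rot': array([ 8.03877529e-01, -5.94794567e-01, -4.27899537e-04, -3.97492189e-04]), 'force': array([-0.33762938, -0.78377349,  0.0157032 ]), 'ft_torque': array([ 0.01798106, -0.02123908,  0.02206315]), 'grip_width': 0.08554943175617248} 0.0187
scene [[476.51194823   0.         280.38622438]
 [  0.         476.51194823 206.36945414]
 [  0.           0.           1.        ]] [-0.00943093  0.          0.          0.          0.        ] [1.11781641 0.87506196 0.75142777] [0.12391685 0.4730422  0.84364737 0.22166372]
top [[462.44068148   0.         284.34211155]
 [  0.         462.44068148 214.44937839]
 [  0.           0.           1.        ]] [0.04970206 0.         0.         0.         0.        ] [ 0.5363591  -0.047925    1.17483116] [ 0.02668046 -0.0186359  -0.69946329  0.71392714]
```

View pics/scene0.png

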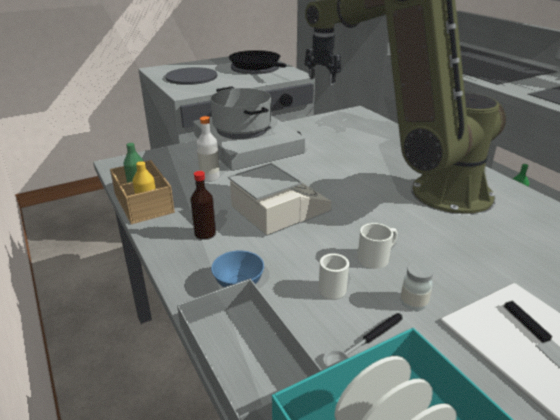

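View pics/top0.png

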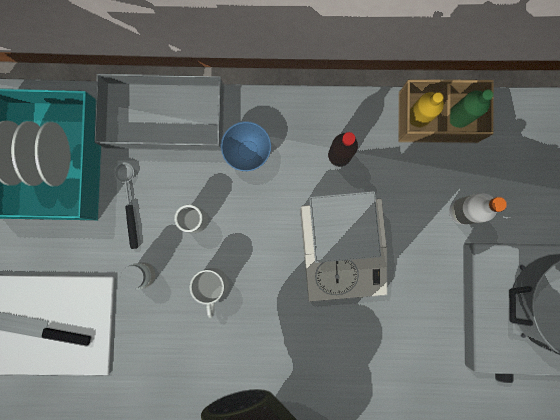

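```bash
cat > h.py <<'E'
from cell import manip
import cv2, numpy as np
from scipy.spatial.transform import Rotation as R
def ray(f,px):
    u=cv2.undistortPoints(np.array([[px]],float),f["mtx"],np.array(f["distortion"]))[0,0]
    return R.from_quat(f["attitude"]).apply([u[0],-u[1],-1.])
def at_z(f,px,z):
    d=ray(f,px); e=np.array(f["eye"]); return e+d*(z-e[2])/d[2]
def proj(f,P):
    p=R.from_quat(f["attitude"]).inv().apply(np.atleast_2d(P)-f["eye"]); p=p*[1,-1,-1]
    return cv2.projectPoints(p,np.zeros(3),np.zeros(3),f["mtx"],np.array(f["distortion"]))[0][:,0]
def crop(f,x,y,w,h,s,name):
    im=f["image"][y:y+h,x:x+w,::-1]; cv2.imwrite(name,cv2.resize(im,None,fx=s,fy=s,interpolation=cv2.INTER_CUBIC))
E
python3 - <<'E'
from h import *
f=manip.grab_frame("top")
crop(f,290,180,110,130,4.5,"pics/s1.png"); crop(f,160,190,80,140,4,"pics/c1.png")
E
```

```text
(no output)
```

View pics/s1.png

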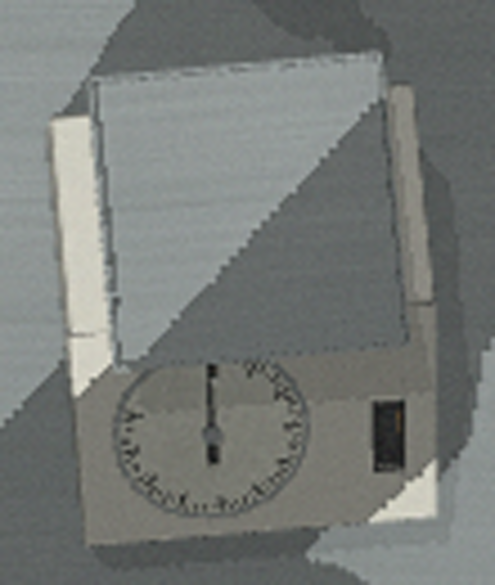

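View pics/c1.png

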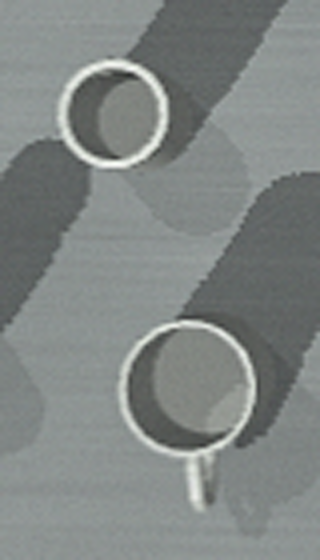

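```bash
cat > fit.py <<'E'
from h import *
from scipy.optimize import least_squares
f=manip.grab_frame("top")
S=lambda x,y:(290+x/4.5,180+y/4.5)
loc=np.array([[130,75,122],[130,-75,122],[-20,-75,122],[-20,75,122],[-115,95,38],[-115,-95,38],[-59,24,69],[-68,-70,60]])/1e3
px=np.array([S(95,78),S(383,55),S(406,345),S(118,365),S(88,545),S(437,518),S(212,436),S(388,436)])
def w(p): return R.from_euler('z',p[2]).apply(loc)+[p[0],p[1],0]
r=least_squares(lambda p:(proj(f,w(p))-px).ravel(),[.55,-.18,0],loss='soft_l1')
print(r.x, (proj(f,w(r.x))-px).round(1).tolist())
W=w(r.x); print(W.round(4))
print("pan",R.from_euler('z',r.x[2]).apply([.055,0,.118])+[r.x[0],r.x[1],0])
c=at_z(f,(188.25,218.5),.085); print("cup",c,"mug",at_z(f,(207,287),.085))
for dx in(-13.5,13.5): print(at_z(f,(188.25+dx,218.5),.085))
g=manip.grab_frame("scene"); print("scene proj cup top, bottom",proj(g,[[c[0],c[1],.085],[c[0],c[1],0]]))
crop(g,300,230,120,90,5,"pics/c2.png")
crop(g,215,150,130,90,5,"pics/s2.png")
print(proj(g,W))
E
python3 fit.py
```

```text
[ 0.52356366 -0.18086699  0.10163065] [[-1.1, -0.5], [0.6, -0.8], [1.7, 0.7], [-0.6, 1.5], [-0.7, 0.0], [-0.0, -0.1], [0.1, -0.4], [0.4, 0.0]]
[[ 0.6453 -0.0931  0.122 ]
 [ 0.6605 -0.2423  0.122 ]
 [ 0.5113 -0.2575  0.122 ]
 [ 0.4961 -0.1083  0.122 ]
 [ 0.3995 -0.098   0.038 ]
 [ 0.4188 -0.287   0.038 ]
 [ 0.4624 -0.163   0.069 ]
 [ 0.463  -0.2574  0.06  ]]
pan [ 0.57827986 -0.17528693  0.118     ]
cup [0.59203993 0.19180961 0.085     ] mug [0.43273825 0.14233865 0.085     ]
[0.59140353 0.22358875 0.085     ]
[0.59267787 0.1599937  0.085     ]
scene proj cup top, bottom [[334.74069908 260.92702858]
 [332.60316441 289.59588716]]
[[256.05737753 197.15647561]
 [227.40270973 175.33632962]
 [271.12931333 161.81049757]
 [301.65118901 181.34053702]
 [330.91416484 200.29984491]
 [292.36394379 175.60830333]
 [301.23546924 186.80055771]
 [285.05101162 176.47611305]]
```

View pics/c2.png

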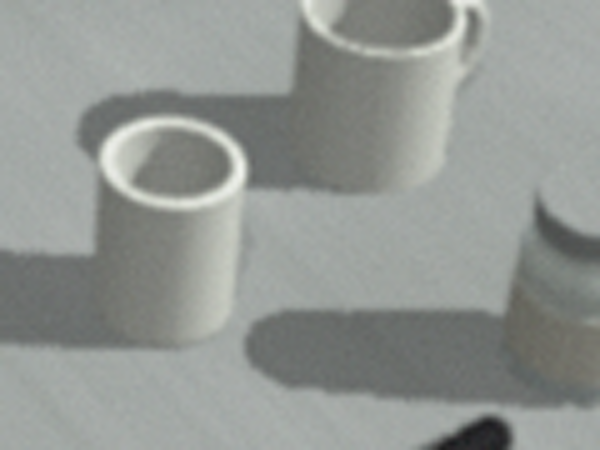

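View pics/s2.png

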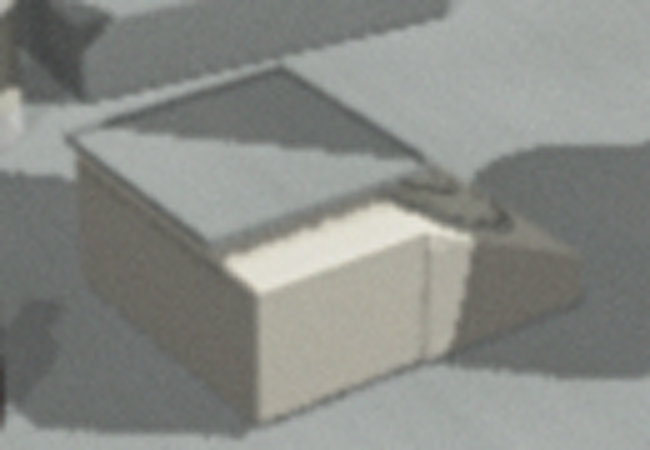

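The top view puts the scale at about (0.524, -0.181), yaw 0.10. The cup is at (0.592, 0.192): its rim centre at px (188,218) gives a 64 mm diameter, and the scene view agrees within 1.5 px. The mug, with a handle at px (207,310), is separate.

```bash
cat > go.py <<'E'
import sys
from h import *
# args: target x y z, yaw of tool x in world(rad), optional tilt
def rel(P,Rt):
    o=manip.observe(); R0=R.from_quat(o["ee_rot"])
    return R0.inv().apply(np.array(P)-o["eef_pos"])/.5, (R0.inv()*Rt).as_rotvec()/(2*np.pi)
def down(yaw):
    x=np.array([np.cos(yaw),np.sin(yaw),0]); z=np.array([0,0,-1.]); return R.from_matrix(np.c_[x,np.cross(z,x),z])
if __name__=="__main__":
    a=list(map(float,sys.argv[1:])); t,r=rel(a[:3],down(a[3])); print(t.round(4),r.round(4))
E
python3 go.py 0.592 0.192 0.14 -1.5708
```

```text
[-1.1207 -1.2445  0.1827] [0.     0.0001 0.0472]
```

```bash
python3 -m jog '[{"travel":[-0.6,-0.65,0],"angular":[0,0,0.0472],"grip":-1},{"travel":[-0.6,-0.65,0],"angular":[0,0,0.0472],"grip":-1},{"travel":[-0.6,-0.65,0],"angular":[0,0,0.0472],"grip":-1},{"travel":[-0.6,-0.65,0],"angular":[0,0,0.0472],"grip":-1},{"travel":[-0.6,-0.65,0],"angular":[0,0,0.0472],"grip":-1},{"travel":[-0.6,-0.65,0],"angular":[0,0,0.0472],"grip":-1},{"travel":[-0.6,-0.65,0],"angular":[0,0,0.0472],"grip":-1},{"travel":[-0.6,-0.65,0],"angular":[0,0,0.0472],"grip":-1},{"travel":[-0.6,-0.65,0],"angular":[0,0,0.0472],"grip":-1}]'; python3 go.py 0.592 0.192 0.14 -1.5708
```

```text
t: 1.15
eef_pos: [0.3846, -0.1418, 0.2315]
ee_rot: [0.707, -0.707, 0.0, -0.0]
force: [0.0, -1.6, 0.6]
grip_width: 0.0854
[-0.6673 -0.4152  0.1832] [-0.0001 -0.      0.0001]
```

```bash
python3 -m jog '[{"travel":[-0.66,-0.41,0.05],"angular":[0,0,0],"grip":-1},{"travel":[-0.66,-0.41,0.05],"angular":[0,0,0],"grip":-1},{"travel":[-0.66,-0.41,0.05],"angular":[0,0,0],"grip":-1},{"travel":[-0.66,-0.41,0.05],"angular":[0,0,0],"grip":-1},{"travel":[-0.66,-0.41,0.05],"angular":[0,0,0],"grip":-1},{"travel":[-0.66,-0.41,0.18],"angular":[0,0,0],"grip":-1},{"travel":[-0.66,-0.41,0.18],"angular":[0,0,0],"grip":-1},{"travel":[-0.66,-0.41,0.18],"angular":[0,0,0],"grip":-1},{"travel":[-0.66,-0.41,0.18],"angular":[0,0,0],"grip":-1},{"travel":[-0.66,-0.41,0.18],"angular":[0,0,0],"grip":-1},{"travel":[-0.66,-0.41,0.18],"angular":[0,0,0],"grip":-1},{"travel":[-0.66,-0.41,0.18],"angular":[0,0,0],"grip":-1}]'; python3 go.py 0.592 0.192 0.038 -1.5708
python3 - <<'E'
from h import *
crop(manip.grab_frame("scene"),260,170,160,140,4.2,"pics/c3.png")
E
```

```text
t: 2.35
eef_pos: [0.5889, 0.185, 0.1427]
ee_rot: [-0.707, 0.707, -0.001, 0.001]
force: [-0.5, -0.7, -0.5]
grip_width: 0.0853
[-0.014  -0.0057  0.2095] [-0.0003  0.0001 -0.0002]
```

View pics/c3.png

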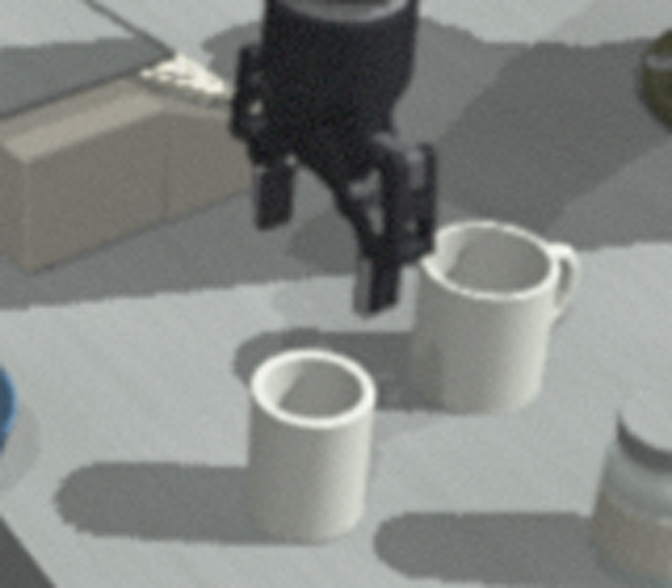

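```bash
python3 -m jog '[{"travel":[-0.014,-0.006,0.02],"angular":[0,0,0],"grip":-1},{"travel":[-0.014,-0.006,0.06],"angular":[0,0,0],"grip":-1},{"travel":[-0.014,-0.006,0.12],"angular":[0,0,0],"grip":-1},{"travel":[-0.014,-0.006,0.17],"angular":[0,0,0],"grip":-1},{"travel":[-0.014,-0.006,0.2],"angular":[0,0,0],"grip":-1},{"travel":[-0.014,-0.006,0.21],"angular":[0,0,0],"grip":-1},{"travel":[-0.014,-0.006,0.21],"angular":[0,0,0],"grip":-1}]'; python3 go.py 0.592 0.192 0.038 -1.5708
```

```text
t: 3.1
eef_pos: [0.5919, 0.1931, 0.0363]
ee_rot: [0.707, -0.707, -0.0, 0.0]
force: [0.1, -0.3, 0.8]
grip_width: 0.0853
[ 0.0021 -0.0002 -0.0035] [ 0. -0.  0.]
```

```bash
python3 -m jog '[{"travel":[0,0,0],"angular":[0,0,0],"grip":1},{"travel":[0,0,0],"angular":[0,0,0],"grip":1},{"travel":[0,0,0],"angular":[0,0,0],"grip":1},{"travel":[0,0,0],"angular":[0,0,0],"grip":1},{"travel":[0,0,0],"angular":[0,0,0],"grip":1},{"travel":[0,0,0],"angular":[0,0,0],"grip":1},{"travel":[0,0,0],"angular":[0,0,0],"grip":1},{"travel":[0,0,0],"angular":[0,0,0],"grip":1}]'; python3 -m jog '[{"travel":[0,0,0],"angular":[0,0,0],"grip":1},{"travel":[0,0,-0.05],"angular":[0,0,0],"grip":1},{"travel":[0,0,-0.1],"angular":[0,0,0],"grip":1},{"travel":[0,0,-0.1],"angular":[0,0,0],"grip":1},{"travel":[0,0,-0.1],"angular":[0,0,0],"grip":1}]'
python3 - <<'E'
from h import *
crop(manip.grab_frame("scene"),260,170,160,140,4.2,"pics/c4.png")
E
```

```text
t: 3.9
eef_pos: [0.5927, 0.1934, 0.038]
ee_rot: [0.707, -0.707, 0.001, -0.001]
force: [-0.0, 0.3, 6.9]
grip_width: 0.0639
t: 4.4
eef_pos: [0.5917, 0.193, 0.086]
ee_rot: [0.707, -0.707, 0.0, -0.0]
force: [-0.1, 0.4, -3.7]
grip_width: 0.0639
```

View pics/c4.png

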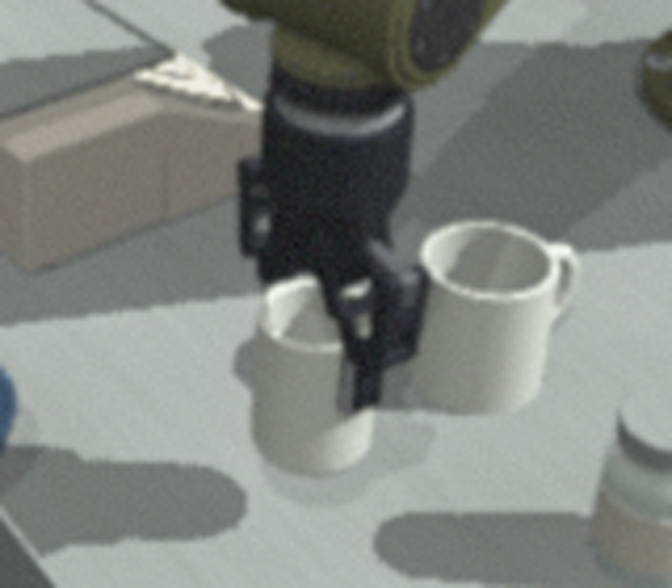

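```bash
python3 -m jog '[{"travel":[0,0,-0.08],"angular":[0,0,0],"grip":1},{"travel":[0.04,0,-0.16],"angular":[0,0,0],"grip":1},{"travel":[0.11,0.01,-0.23],"angular":[0,0,0],"grip":1},{"travel":[0.19,0.02,-0.23],"angular":[0,0,0],"grip":1},{"travel":[0.27,0.027,-0.23],"angular":[0,0,0],"grip":1},{"travel":[0.35,0.027,-0.23],"angular":[0,0,0],"grip":1},{"travel":[0.43,0.027,-0.23],"angular":[0,0,0],"grip":1},{"travel":[0.51,0.027,-0.23],"angular":[0,0,0],"grip":1},{"travel":[0.59,0.027,-0.23],"angular":[0,0,0],"grip":1},{"travel":[0.66,0.027,-0.23],"angular":[0,0,0],"grip":1},{"travel":[0.71,0.027,-0.23],"angular":[0,0,0],"grip":1},{"travel":[0.735,0.027,-0.23],"angular":[0,0,0],"grip":1},{"travel":[0.735,0.027,-0.23],"angular":[0,0,0],"grip":1},{"travel":[0.735,0.027,-0.23],"angular":[0,0,0],"grip":1},{"travel":[0.735,0.027,-0.23],"angular":[0,0,0],"grip":1}]'
python3 - <<'E'
from h import *
f=manip.grab_frame("scene")
crop(f,200,70,160,150,3.8,"pics/c5.png")
o=manip.observe();print(o["eef_pos"],o["force"])
print(proj(f,[[.578,-.175,.118]]))
E
python3 go.py 0.578 -0.175 0.165 -1.5708
```

```text
t: 5.95
eef_pos: [0.5785, -0.1733, 0.201]
ee_rot: [0.708, -0.707, -0.0, 0.0]
force: [0.5, -0.1, -2.7]
grip_width: 0.0643
[ 0.57852341 -0.17335121  0.20110967] [ 0.29845617 -0.55826682 -4.20051431]
[[264.25888406 179.58077909]]
[0.0033 0.001  0.0722] [0.     0.     0.0002]
```

View pics/c5.png

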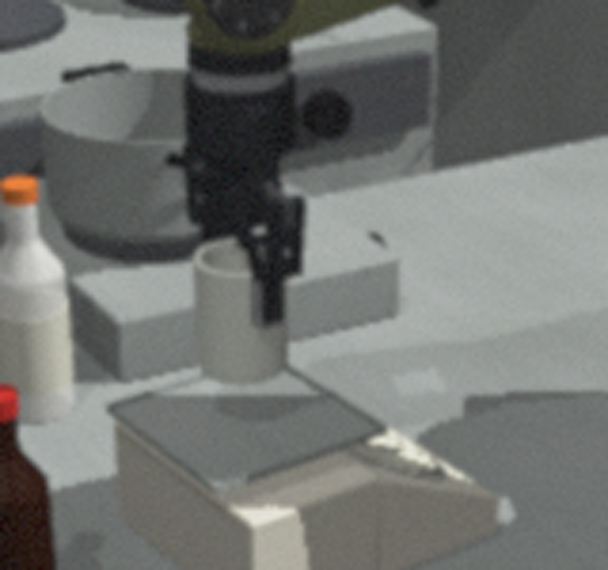

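```bash
python3 -m jog '[{"travel":[0.003,0.001,0.03],"angular":[0,0,0],"grip":1},{"travel":[0.003,0.001,0.055],"angular":[0,0,0],"grip":1},{"travel":[0.003,0.001,0.07],"angular":[0,0,0],"grip":1},{"travel":[0.003,0.001,0.078],"angular":[0,0,0],"grip":1},{"travel":[0.003,0.001,0.08],"angular":[0,0,0],"grip":1},{"travel":[0.003,0.001,0.08],"angular":[0,0,0],"grip":1}]'
python3 -m jog '[{"travel":[0,0,0.002],"angular":[0,0,0],"grip":1},{"travel":[0,0,0.004],"angular":[0,0,0],"grip":1},{"travel":[0,0,0.006],"angular":[0,0,0],"grip":1},{"travel":[0,0,0.006],"angular":[0,0,0],"grip":1}]'
python3 -m jog '[{"travel":[0,0,0.002],"angular":[0,0,0],"grip":1},{"travel":[0,0,0.004],"angular":[0,0,0],"grip":1},{"travel":[0,0,0.004],"angular":[0,0,0],"grip":1}]'
```

```text
t: 6.6
eef_pos: [0.5781, -0.1759, 0.1616]
ee_rot: [0.707, -0.707, 0.0, -0.0]
force: [0.7, -0.6, -2.6]
grip_width: 0.0637
t: 7.0
eef_pos: [0.5779, -0.176, 0.1582]
ee_rot: [0.707, -0.707, -0.0, 0.0]
force: [-0.3, 0.1, -3.4]
grip_width: 0.0635
t: 7.3
eef_pos: [0.5779, -0.176, 0.1561]
ee_rot: [0.707, -0.707, -0.0, 0.0]
force: [-0.0, 0.4, -3.4]
grip_width: 0.0638
```

```bash
python3 -m jog '[{"travel":[0,0,0.002],"angular":[0,0,0],"grip":1},{"travel":[0,0,0.003],"angular":[0,0,0],"grip":1},{"travel":[0,0,0.003],"angular":[0,0,0],"grip":1}]'
python3 -m jog '[{"travel":[0,0,0.002],"angular":[0,0,0],"grip":1},{"travel":[0,0,0.003],"angular":[0,0,0],"grip":1},{"travel":[0,0,0.003],"angular":[0,0,0],"grip":1}]'
```

```text
t: 7.6
eef_pos: [0.5779, -0.176, 0.1548]
ee_rot: [0.707, -0.707, 0.0, -0.0]
force: [-0.5, -0.5, -1.9]
grip_width: 0.0639
t: 7.9
eef_pos: [0.5779, -0.176, 0.1533]
ee_rot: [0.707, -0.707, 0.0, -0.0]
force: [-0.4, -0.1, -1.0]
grip_width: 0.064
```

```bash
python3 -m jog '[{"travel":[0,0,0.002],"angular":[0,0,0],"grip":1},{"travel":[0,0,0.002],"angular":[0,0,0],"grip":1}]'
python3 -m jog '[{"travel":[0,0,0],"angular":[0,0,0],"grip":0.3},{"travel":[0,0,0],"angular":[0,0,0],"grip":-0.6},{"travel":[0,0,0],"angular":[0,0,0],"grip":-1},{"travel":[0,0,0],"angular":[0,0,0],"grip":-1},{"travel":[0,0,0],"angular":[0,0,0],"grip":-1},{"travel":[0,0,0],"angular":[0,0,0],"grip":-1}]'
python3 -m jog '[{"travel":[0,0,-0.03],"angular":[0,0,0],"grip":-1},{"travel":[0,0,-0.1],"angular":[0,0,0],"grip":-1},{"travel":[0,0,-0.2],"angular":[0,0,0],"grip":-1},{"travel":[0,0,-0.25],"angular":[0,0,0],"grip":-1},{"travel":[0,0,-0.25],"angular":[0,0,0],"grip":-1},{"travel":[0,0,-0.25],"angular":[0,0,0],"grip":-1}]'
cat > sh.py <<'E'
import sys
from h import *
n=sys.argv[1]
f=manip.grab_frame("top"); crop(f,290,180,110,130,4.5,f"pics/{n}t.png")
g=manip.grab_frame("scene"); crop(g,200,120,160,110,4.5,f"pics/{n}s.png")
E
python3 sh.py d1
```

```text
t: 8.1
eef_pos: [0.5779, -0.176, 0.1523]
ee_rot: [0.707, -0.707, 0.0, 0.0]
force: [-0.0, -0.1, -0.2]
grip_width: 0.0638
t: 8.7
eef_pos: [0.5779, -0.176, 0.1523]
ee_rot: [0.707, -0.707, 0.0, -0.0]
force: [0.1, 0.9, -1.1]
grip_width: 0.0856
t: 9.3
eef_pos: [0.5778, -0.1759, 0.278]
ee_rot: [0.707, -0.707, 0.0, -0.0]
force: [0.9, 0.2, -0.6]
grip_width: 0.0855
```

View pics/d1t.png

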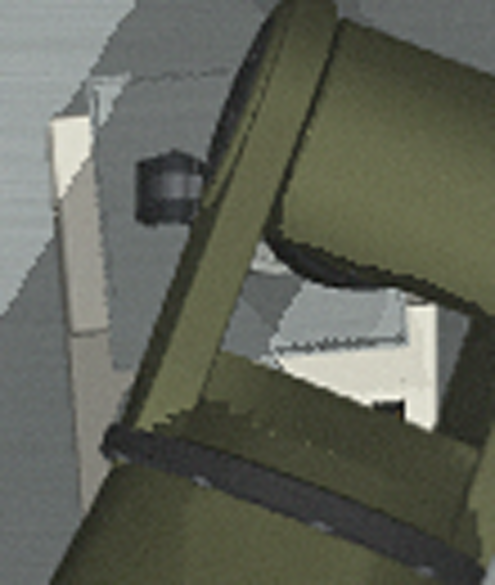

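View pics/d1s.png

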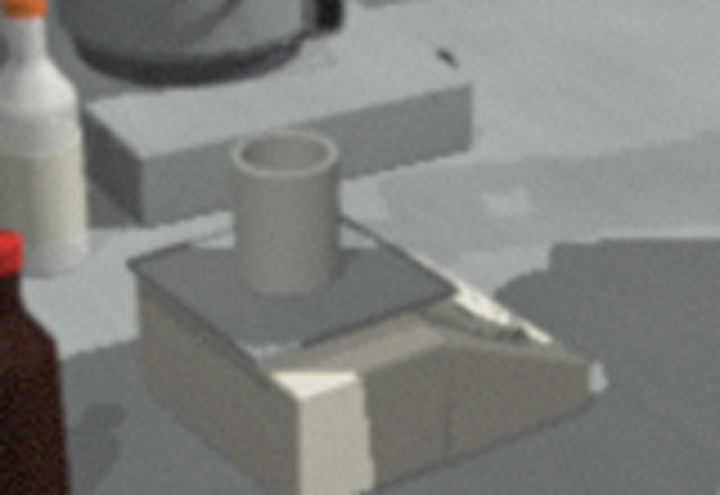

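```bash
cat > wh.py <<'E'
import sys
from go import *
# args: up(mm along normal), s(mm up slope), l (mm along scale y) from slot centre
Y=0.1016; Q=R.from_euler('z',Y); O=np.array([.5236,-.1809,0])
n=Q.apply([-.425,0,.905]); u=Q.apply([.905,0,.425]); l=Q.apply([0,1,0])
slot=O+Q.apply([-.068,-.070,.060])
Rt=R.from_matrix(np.c_[-l,-u,-n])
if __name__=="__main__":
    if sys.argv[1]=="abs": P=np.array(list(map(float,sys.argv[2:5])))
    elif sys.argv[1]=="where":
        o=manip.observe();d=o["eef_pos"]-slot; F=o["force"]
        print("n,u,l mm",(np.array([d@n,d@u,d@l])*1e3).round(2),"F n,u,l",np.array([F@n,F@u,F@l]).round(2)); sys.exit()
    else: a=[float(v)/1e3 for v in sys.argv[1:4]]; P=slot+a[0]*n+a[1]*u+a[2]*l
    t,r=rel(P,Rt); print(P.round(4),t.round(4),r.round(4))
E
python3 wh.py abs .36 -.45 .25
```

```text
[ 0.36 -0.45  0.25] [0.5483 0.4352 0.0532] [ 0.0701 -0.0034 -0.0159]
```

```bash
python3 -m jog '[{"travel":[0.1,0.08,0],"angular":[0,0,0],"grip":1},{"travel":[0.2,0.16,0],"angular":[0,0,0],"grip":1},{"travel":[0.55,0.435,0.05],"angular":[0.07,-0.0034,-0.016],"grip":1},{"travel":[0.55,0.435,0.05],"angular":[0.07,-0.0034,-0.016],"grip":1},{"travel":[0.55,0.435,0.05],"angular":[0.07,-0.0034,-0.016],"grip":1},{"travel":[0.55,0.435,0.05],"angular":[0.07,-0.0034,-0.016],"grip":1},{"travel":[0.55,0.435,0.05],"angular":[0.07,-0.0034,-0.016],"grip":1},{"travel":[0.55,0.435,0.05],"angular":[0.07,-0.0034,-0.016],"grip":1},{"travel":[0.55,0.435,0.05],"angular":[0.07,-0.0034,-0.016],"grip":1},{"travel":[0.55,0.435,0.05],"angular":[0.07,-0.0034,-0.016],"grip":1}]'
python3 sh.py d2; python3 wh.py where
```

```text
t: 10.4
eef_pos: [0.361, -0.4503, 0.2518]
ee_rot: [0.724, -0.654, 0.146, -0.162]
force: [0.4, 0.4, -0.6]
grip_width: -0.0
n,u,l mm [ 225.23  -27.34 -181.13] F n,u,l [ 0.25 -0.62 -0.21]
```

View pics/d2t.png

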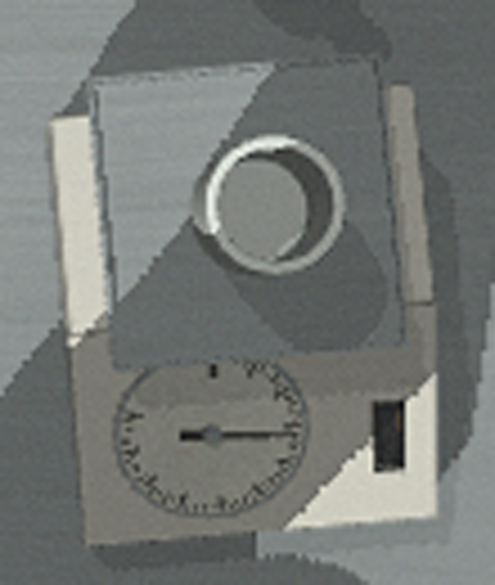

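View pics/d2s.png

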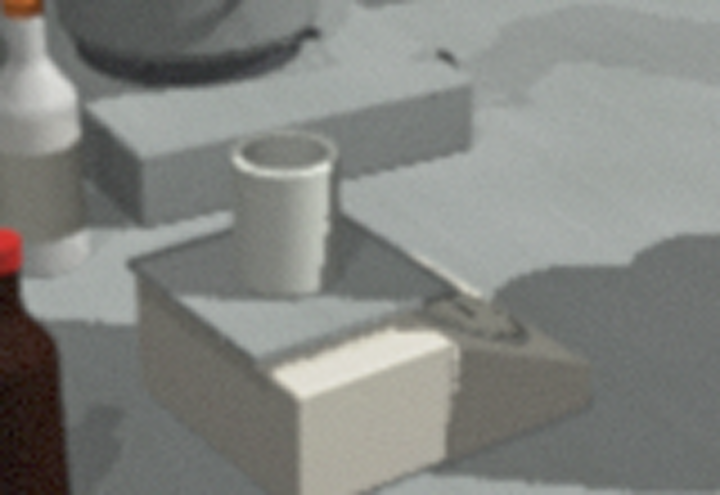

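```bash
cat > dial.py <<'E'
import sys
from wh import *
C=O+Q.apply([-.059,.024,.069])
def ang(f,px,h=0):
    d=ray(f,px); e=np.array(f["eye"]); c=C+n*h; P=e+d*((c-e)@n)/(d@n); v=P-c
    return P,np.degrees(np.arctan2(-(v@l),v@u)), np.linalg.norm(v)*1e3
E
python3 - <<'E'
from dial import *
f=manip.grab_frame("top"); crop(f,310,255,55,48,12,"pics/z.png")
S=lambda x,y:(290+x/4.5,180+y/4.5)
for p in [(213,370),(291,434),(212,436),(180,436)]:
    P,a,r=ang(f,S(*p)); print(p,np.radians(a).round(3),r.round(1))
print("cup rim",at_z(f,S(275,204),.2), O+Q.apply([.055,0,.115]))
E
```

```text
(213, 370) 0.042 37.8
(291, 434) 1.657 41.4
(212, 436) -2.8 1.1
(180, 436) -1.544 17.2
cup rim [ 0.57870193 -0.17710362  0.2       ] [ 0.57831637 -0.17532161  0.115     ]
```

View pics/z.png

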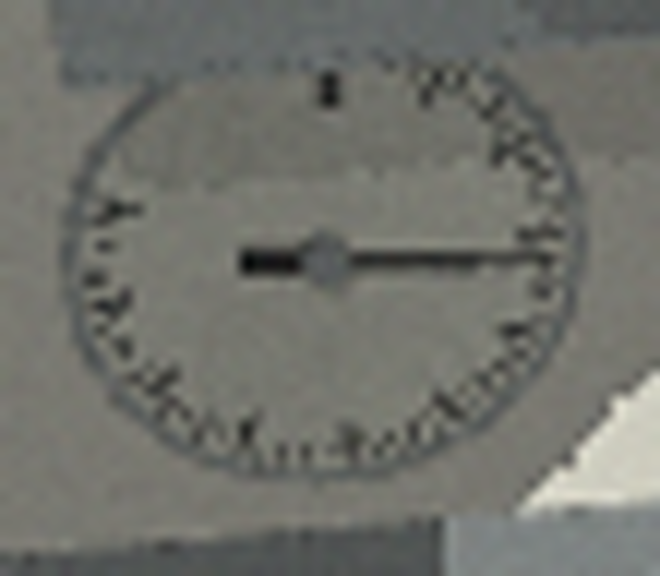

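```bash
python3 wh.py 50 -8 0;python3 wh.py 14 -8 0
```

```text
[ 0.4347 -0.2603  0.1019] [-0.3622 -0.0392  0.3509] [-0.0002  0.      0.0004]
[ 0.4499 -0.2588  0.0693] [-0.3622 -0.0391  0.4228] [-0.0002  0.      0.0004]
```

```bash
python3 -m jog '[{"travel":[-0.09,-0.01,0.09],"angular":[0,0,0],"grip":1},{"travel":[-0.18,-0.02,0.17],"angular":[0,0,0],"grip":1},{"travel":[-0.26,-0.03,0.25],"angular":[0,0,0],"grip":1},{"travel":[-0.33,-0.039,0.31],"angular":[0,0,0],"grip":1},{"travel":[-0.362,-0.039,0.345],"angular":[0,0,0],"grip":1},{"travel":[-0.362,-0.039,0.365],"angular":[0,0,0],"grip":1},{"travel":[-0.362,-0.039,0.375],"angular":[0,0,0],"grip":1},{"travel":[-0.362,-0.039,0.375],"angular":[0,0,0],"grip":1},{"travel":[-0.362,-0.039,0.375],"angular":[0,0,0],"grip":1}]'
python3 wh.py where
python3 sh.py e1; python3 wh.py 14 -8 0
```

```text
t: 11.45
eef_pos: [0.4393, -0.2621, 0.0917]
ee_rot: [0.724, -0.654, 0.147, -0.162]
force: [-0.1, -0.1, -0.3]
grip_width: -0.0001
n,u,l mm [38.9  -8.38 -2.27] F n,u,l [-0.24 -0.21 -0.04]
[ 0.4499 -0.2588  0.0693] [-0.0045 -0.0011  0.0498] [-0.0003 -0.0003  0.0001]
```

View pics/e1t.png

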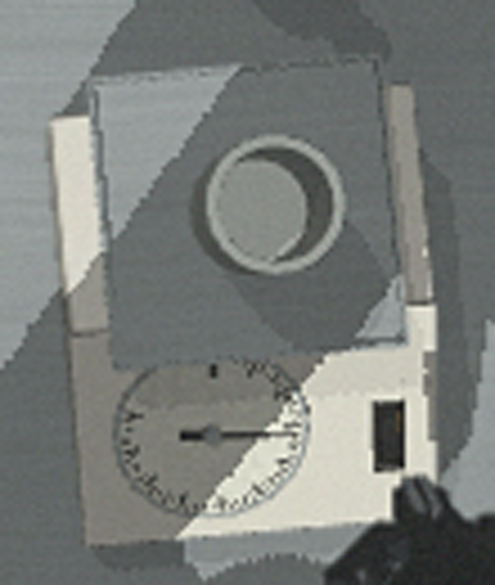

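View pics/e1s.png

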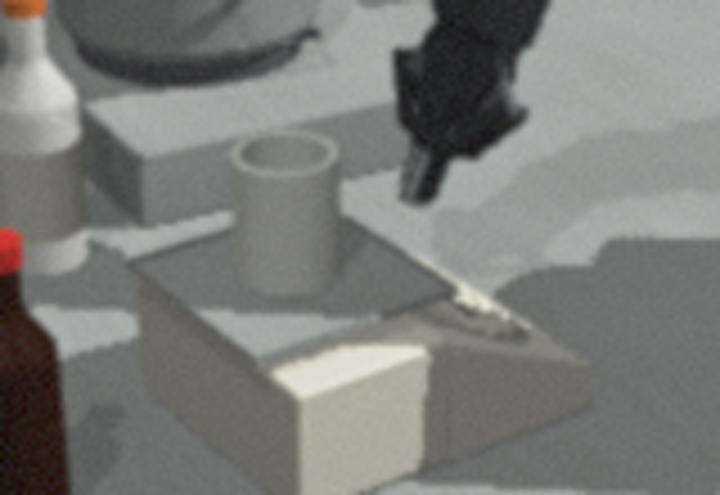

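```bash
python3 -m jog '[{"travel":[-0.0045,-0.001,0.02],"angular":[0,0,0],"grip":1},{"travel":[-0.0045,-0.001,0.035],"angular":[0,0,0],"grip":1},{"travel":[-0.0045,-0.001,0.045],"angular":[0,0,0],"grip":1},{"travel":[-0.0045,-0.001,0.05],"angular":[0,0,0],"grip":1},{"travel":[-0.0045,-0.001,0.05],"angular":[0,0,0],"grip":1},{"travel":[-0.0045,-0.001,0.05],"angular":[0,0,0],"grip":1}]' | head -1
python3 wh.py where
python3 -m jog '[{"travel":[0,0,0.001],"angular":[0,0,0],"grip":1},{"travel":[0,0,0.002],"angular":[0,0,0],"grip":1},{"travel":[0,0,0.003],"angular":[0,0,0],"grip":1},{"travel":[0,0,0.003],"angular":[0,0,0],"grip":1}]'|head -1
python3 wh.py where
```

```text
t: 12.15
n,u,l mm [13.17 -8.31  0.9 ] F n,u,l [-0.51 -0.44  1.14]
t: 12.55
n,u,l mm [11.65 -8.37  0.93] F n,u,l [-0.09 -0.83  0.48]
```

```bash
for i in 1; do :; done; python3 -m jog '[{"travel":[0,0,0.001],"angular":[0,0,0],"grip":1},{"travel":[0,0,0.002],"angular":[0,0,0],"grip":1}]'|head -1
python3 wh.py where
python3 -m jog '[{"travel":[0,0,0.001],"angular":[0,0,0],"grip":1},{"travel":[0,0,0.002],"angular":[0,0,0],"grip":1}]'|head -1
python3 wh.py where
```

```text
t: 12.75
n,u,l mm [10.64 -8.35  0.92] F n,u,l [-0.26  0.01 -1.02]
t: 12.95
n,u,l mm [ 9.61 -8.35  0.92] F n,u,l [0.82 0.54 0.93]
```

```bash
python3 -m jog '[{"travel":[0,0,0.001],"angular":[0,0,0],"grip":1},{"travel":[0,0,0.002],"angular":[0,0,0],"grip":1}]'|head -1
python3 wh.py where
```

```text
t: 13.15
n,u,l mm [ 8.6  -8.36  0.93] F n,u,l [-1.16  0.56  0.76]
```

```bash
python3 -m jog '[{"travel":[0,0,0.001],"angular":[0,0,0],"grip":1},{"travel":[0,0,0.002],"angular":[0,0,0],"grip":1}]'|head -1
python3 wh.py where
```

```text
t: 13.35
n,u,l mm [ 7.62 -8.33  0.92] F n,u,l [ 0.7  -0.24  0.61]
```

```bash
python3 -m jog '[{"travel":[0,0,0.001],"angular":[0,0,0],"grip":1},{"travel":[0,0,0.002],"angular":[0,0,0],"grip":1}]'|head -1
python3 wh.py where
```

```text
t: 13.55
n,u,l mm [ 6.6  -8.37  0.93] F n,u,l [-0.1   0.01  0.19]
```

```bash
python3 -m jog '[{"travel":[0,0,0.001],"angular":[0,0,0],"grip":1},{"travel":[0,0,0.001],"angular":[0,0,0],"grip":1}]'|head -1
python3 wh.py where
```

```text
t: 13.75
n,u,l mm [ 6.1  -8.37  0.93] F n,u,l [ 0.41  0.23 -0.69]
```

```bash
python3 -m jog '[{"travel":[0,0,0.001],"angular":[0,0,0],"grip":1},{"travel":[0,0,0.002],"angular":[0,0,0],"grip":1}]'|head -1
python3 wh.py where
```

```text
t: 13.95
n,u,l mm [ 5.13 -8.34  0.91] F n,u,l [0.59 0.04 0.37]
```

```bash
python3 -m jog '[{"travel":[0,0,0.001],"angular":[0,0,0],"grip":1},{"travel":[0,0,0.001],"angular":[0,0,0],"grip":1}]'|head -1
python3 wh.py where
```

```text
t: 14.15
n,u,l mm [ 4.59 -8.36  0.95] F n,u,l [-0.39 -0.33 -0.42]
```

```bash
python3 -m jog '[{"travel":[0,0,0.001],"angular":[0,0,0],"grip":1},{"travel":[0,0,0.001],"angular":[0,0,0],"grip":1}]'|head -1
python3 wh.py where
```

```text
t: 14.35
n,u,l mm [ 4.09 -8.37  0.95] F n,u,l [-0.15 -0.01 -0.76]
```

```bash
python3 -m jog '[{"travel":[0,0,0.001],"angular":[0,0,0],"grip":1},{"travel":[0,0,0.001],"angular":[0,0,0],"grip":1}]'|head -1
python3 wh.py where
```

```text
t: 14.55
n,u,l mm [ 3.62 -8.36  0.94] F n,u,l [ 0.02 -0.03  0.34]
```

```bash
python3 -m jog '[{"travel":[0,0,0.001],"angular":[0,0,0],"grip":1},{"travel":[0,0,0.001],"angular":[0,0,0],"grip":1}]'|head -1
python3 wh.py where
```

```text
t: 14.75
n,u,l mm [ 3.11 -8.36  0.94] F n,u,l [ 0.84 -0.38 -0.31]
```

```bash
python3 -m jog '[{"travel":[0,0,0.001],"angular":[0,0,0],"grip":1},{"travel":[0,0,0.001],"angular":[0,0,0],"grip":1}]'|head -1
python3 wh.py where
python3 - <<'E'
from wh import *
f=manip.grab_frame("top"); crop(f,345,245,55,55,10,"pics/f1.png")
o=manip.observe(); Rq=R.from_quat(o["ee_rot"]);
for y in(-.011,0,.011):print(proj(f,o["eef_pos"]+Rq.apply([0,y,0])))
print(Rq.as_matrix()-Rt.as_matrix())
print(proj(f,[slot, slot+.019*u,slot-.019*u]))
E
```

```text
t: 14.95
n,u,l mm [ 2.62 -8.36  0.92] F n,u,l [-0.35  0.47  0.04]
[[376.43543832 276.52496797]]
[[376.47320157 280.58336698]]
[[376.51138605 284.61377724]]
[[ 5.79097441e-04  5.50079097e-04  1.03044282e-03]
 [ 5.97827744e-05 -9.30542995e-04 -6.16507993e-04]
 [ 1.06760616e-03 -9.61866579e-04  4.52959302e-04]]
[[376.60068436 276.92085833]
 [376.54366651 269.8646828 ]
 [376.65907725 283.89316207]]
```

View pics/f1.png

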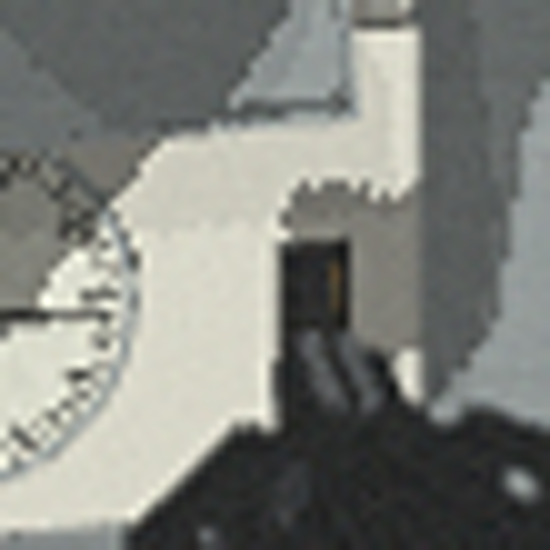

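```bash
python3 -m jog '[{"travel":[0,0,-0.005],"angular":[0,0,0],"grip":1},{"travel":[0,0,-0.01],"angular":[0,0,0],"grip":1},{"travel":[0,-0.006,-0.01],"angular":[0,0,0],"grip":1},{"travel":[0,-0.012,-0.01],"angular":[0,0,0],"grip":1},{"travel":[0,-0.012,-0.01],"angular":[0,0,0],"grip":1}]'|head -1
python3 wh.py where
python3 -m jog '[{"travel":[0,0,0.001],"angular":[0,0,0],"grip":1},{"travel":[0,0,0.002],"angular":[0,0,0],"grip":1}]'|head -1
python3 wh.py where
```

```text
t: 15.5
n,u,l mm [ 7.73 -1.85  0.86] F n,u,l [-0.39 -1.04 -0.61]
t: 15.7
n,u,l mm [ 6.56 -2.42  1.01] F n,u,l [-0.63 -0.81 -0.05]
```

```bash
python3 -m jog '[{"travel":[0,0,0.001],"angular":[0,0,0],"grip":1},{"travel":[0,0,0.002],"angular":[0,0,0],"grip":1}]'|head -1
python3 wh.py where
```

```text
t: 15.9
n,u,l mm [ 5.57 -2.43  0.96] F n,u,l [-0.26  0.4  -0.82]
```

```bash
python3 -m jog '[{"travel":[0,0,0.001],"angular":[0,0,0],"grip":1},{"travel":[0,0,0.001],"angular":[0,0,0],"grip":1}]'|head -1
python3 wh.py where
```

```text
t: 16.1
n,u,l mm [ 5.09 -2.4   0.95] F n,u,l [-0.32  0.06  0.11]
```

```bash
python3 -m jog '[{"travel":[0,0,0.001],"angular":[0,0,0],"grip":1},{"travel":[0,0,0.001],"angular":[0,0,0],"grip":1}]'|head -1
python3 wh.py where
```

```text
t: 16.3
n,u,l mm [ 4.61 -2.39  0.93] F n,u,l [ 0.4  -0.4  -0.53]
```

```bash
python3 -m jog '[{"travel":[0,0,0.001],"angular":[0,0,0],"grip":1},{"travel":[0,0,0.001],"angular":[0,0,0],"grip":1}]'|head -1
python3 wh.py where
```

```text
t: 16.5
n,u,l mm [ 4.13 -2.35  0.95] F n,u,l [-0.21 -0.1   0.17]
```

```bash
python3 -m jog '[{"travel":[0,0,0.001],"angular":[0,0,0],"grip":1},{"travel":[0,0,0.001],"angular":[0,0,0],"grip":1}]'|head -1
python3 wh.py where
```

```text
t: 16.7
n,u,l mm [ 3.6  -2.36  0.94] F n,u,l [-0.03  0.1  -0.12]
```

```bash
python3 -m jog '[{"travel":[0,0,0.001],"angular":[0,0,0],"grip":1},{"travel":[0,0,0.001],"angular":[0,0,0],"grip":1}]'|head -1
python3 wh.py where
```

```text
t: 16.9
n,u,l mm [ 3.11 -2.37  0.94] F n,u,l [-0.16 -0.25 -0.43]
```

```bash
python3 -m jog '[{"travel":[0,0,0.001],"angular":[0,0,0],"grip":1},{"travel":[0,0,0.001],"angular":[0,0,0],"grip":1}]'|head -1
python3 wh.py where
```

```text
t: 17.1
n,u,l mm [ 2.64 -2.32  0.91] F n,u,l [-1.05 -0.35  0.3 ]
```

```bash
python3 -m jog '[{"travel":[0,0,0.001],"angular":[0,0,0],"grip":1},{"travel":[0,0,0.001],"angular":[0,0,0],"grip":1}]'|head -1
python3 wh.py where
```

```text
t: 17.3
n,u,l mm [ 2.4  -2.27  0.87] F n,u,l [ 7.1  -2.24  0.98]
```

```bash
python3 -m jog '[{"travel":[0,0,0.001],"angular":[0,0,0],"grip":1},{"travel":[0,0,0.001],"angular":[0,0,0],"grip":1}]'|head -1
python3 wh.py where
```

```text
t: 17.5
n,u,l mm [ 2.25 -2.06  0.81] F n,u,l [15.72 -3.02  3.61]
```

```bash
python3 -m jog '[{"travel":[0,0,-0.0008],"angular":[0,0,0],"grip":1},{"travel":[0,-0.003,-0.0008],"angular":[0,0,0],"grip":1},{"travel":[0,-0.006,-0.0008],"angular":[0,0,0],"grip":1},{"travel":[0,-0.008,-0.0008],"angular":[0,0,0],"grip":1}]'|head -1
python3 wh.py where; python3 sh.py g1
```

```text
t: 17.9
n,u,l mm [2.36 1.7  0.92] F n,u,l [ 9.37 -1.64  1.37]
```

View pics/g1t.png

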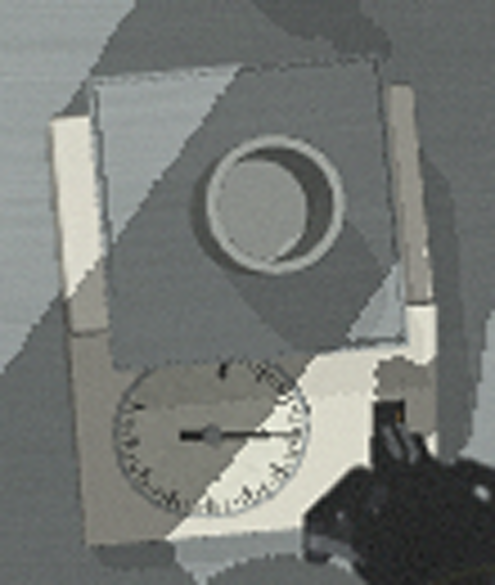

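```bash
python3 -m jog '[{"travel":[0,-0.003,0],"angular":[0,0,0],"grip":1},{"travel":[0,-0.006,0],"angular":[0,0,0],"grip":1},{"travel":[0,-0.009,0],"angular":[0,0,0],"grip":1},{"travel":[0,-0.009,0],"angular":[0,0,0],"grip":1}]'|head -1; python3 wh.py where
python3 -m jog '[{"travel":[0,0,-0.006],"angular":[0,0,0],"grip":1},{"travel":[0,0.01,-0.006],"angular":[0,0,0],"grip":1},{"travel":[0,0.022,-0.006],"angular":[0,0,0],"grip":1},{"travel":[0,0.022,-0.006],"angular":[0,0,0],"grip":1},{"travel":[0,0.022,-0.005],"angular":[0,0,0],"grip":1},{"travel":[0,0.022,-0.004],"angular":[0,0,0],"grip":1},{"travel":[0,0.022,-0.003],"angular":[0,0,0],"grip":1},{"travel":[0,0.022,-0.002],"angular":[0,0,0],"grip":1},{"travel":[0,0.022,-0.001],"angular":[0,0,0],"grip":1},{"travel":[0,0.022,-0.001],"angular":[0,0,0],"grip":1}]'|head -1
python3 wh.py where; python3 sh.py g2
```

```text
t: 18.4
n,u,l mm [2.38 6.35 0.91] F n,u,l [ 8.35 -1.31  1.22]
t: 19.4
n,u,l mm [ 2.57 -4.77  0.91] F n,u,l [ 1.12 -0.03  0.77]
```

View pics/g2t.png

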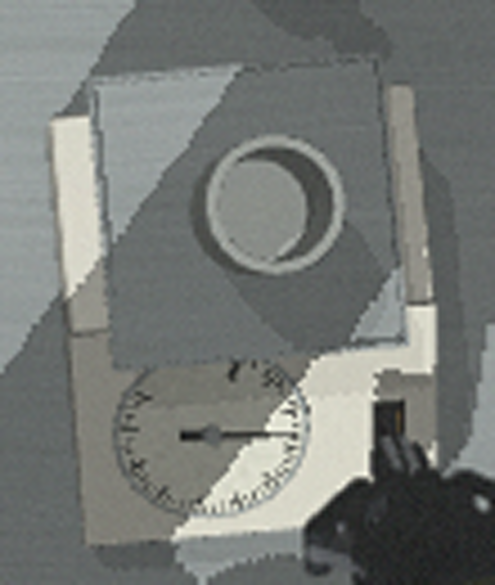

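```bash
python3 -m jog '[{"travel":[0,0,0.001],"angular":[0,0,0],"grip":1},{"travel":[0,0,0.001],"angular":[0,0,0],"grip":1}]'|head -1; python3 wh.py where
python3 -m jog '[{"travel":[0,-0.003,0],"angular":[0,0,0],"grip":1},{"travel":[0,-0.006,0],"angular":[0,0,0],"grip":1},{"travel":[0,-0.009,0],"angular":[0,0,0],"grip":1},{"travel":[0,-0.012,0],"angular":[0,0,0],"grip":1},{"travel":[0,-0.015,0],"angular":[0,0,0],"grip":1},{"travel":[0,-0.018,0],"angular":[0,0,0],"grip":1},{"travel":[0,-0.021,0],"angular":[0,0,0],"grip":1},{"travel":[0,-0.024,0],"angular":[0,0,0],"grip":1},{"travel":[0,-0.024,0],"angular":[0,0,0],"grip":1}]'|head -1; python3 wh.py where
python3 -m jog '[{"travel":[0,0,-0.006],"angular":[0,0,0],"grip":1},{"travel":[0,0.01,-0.006],"angular":[0,0,0],"grip":1},{"travel":[0,0.024,-0.006],"angular":[0,0,0],"grip":1},{"travel":[0,0.024,-0.006],"angular":[0,0,0],"grip":1},{"travel":[0,0.024,-0.005],"angular":[0,0,0],"grip":1},{"travel":[0,0.024,-0.004],"angular":[0,0,0],"grip":1},{"travel":[0,0.024,-0.003],"angular":[0,0,0],"grip":1},{"travel":[0,0.024,-0.002],"angular":[0,0,0],"grip":1},{"travel":[0,0.024,-0.001],"angular":[0,0,0],"grip":1},{"travel":[0,0.024,-0.001],"angular":[0,0,0],"grip":1}]'|head -1
python3 wh.py where; python3 sh.py g3
```

```text
t: 19.7
n,u,l mm [ 2.37 -4.72  0.86] F n,u,l [ 9.67 -1.52  2.48]
t: 20.6
n,u,l mm [2.38 7.36 0.95] F n,u,l [ 8.51 -0.99  1.36]
t: 21.6
n,u,l mm [ 2.58 -4.76  0.92] F n,u,l [ 1.96 -0.86  0.83]
```

View pics/g3t.png

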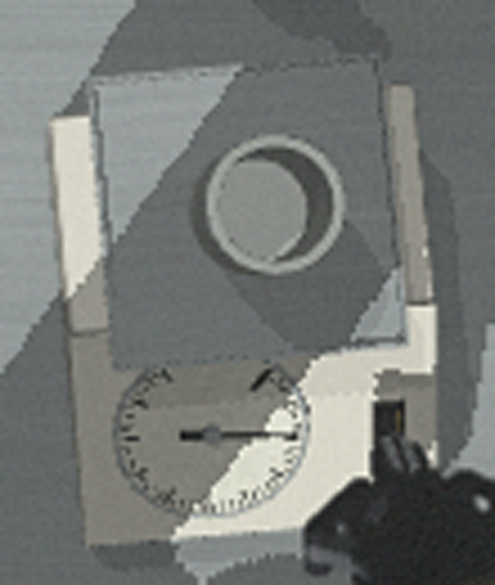

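```bash
python3 -m jog '[{"travel":[0,0,0.001],"angular":[0,0,0],"grip":1},{"travel":[0,0,0.001],"angular":[0,0,0],"grip":1}]'|head -1; python3 wh.py where
python3 -m jog '[{"travel":[0,-0.003,0],"angular":[0,0,0],"grip":1},{"travel":[0,-0.006,0],"angular":[0,0,0],"grip":1},{"travel":[0,-0.009,0],"angular":[0,0,0],"grip":1},{"travel":[0,-0.012,0],"angular":[0,0,0],"grip":1},{"travel":[0,-0.015,0],"angular":[0,0,0],"grip":1},{"travel":[0,-0.018,0],"angular":[0,0,0],"grip":1},{"travel":[0,-0.021,0],"angular":[0,0,0],"grip":1},{"travel":[0,-0.024,0],"angular":[0,0,0],"grip":1},{"travel":[0,-0.024,0],"angular":[0,0,0],"grip":1}]'|head -1; python3 wh.py where
python3 -m jog '[{"travel":[0,0,-0.006],"angular":[0,0,0],"grip":1},{"travel":[0,0.01,-0.006],"angular":[0,0,0],"grip":1},{"travel":[0,0.024,-0.006],"angular":[0,0,0],"grip":1},{"travel":[0,0.024,-0.006],"angular":[0,0,0],"grip":1},{"travel":[0,0.024,-0.005],"angular":[0,0,0],"grip":1},{"travel":[0,0.024,-0.004],"angular":[0,0,0],"grip":1},{"travel":[0,0.024,-0.003],"angular":[0,0,0],"grip":1},{"travel":[0,0.024,-0.002],"angular":[0,0,0],"grip":1},{"travel":[0,0.024,-0.001],"angular":[0,0,0],"grip":1},{"travel":[0,0.024,-0.001],"angular":[0,0,0],"grip":1}]'|head -1
python3 wh.py where
python3 -c "
from h import *
crop(manip.grab_frame('top'),310,255,55,48,12,'pics/g4.png')"
```

```text
t: 21.9
n,u,l mm [ 2.34 -4.73  0.88] F n,u,l [ 9.92 -1.56  1.65]
t: 22.8
n,u,l mm [2.37 7.33 0.94] F n,u,l [ 8.73 -0.47  1.42]
t: 23.8
n,u,l mm [ 2.57 -4.77  0.93] F n,u,l [ 1.32 -0.08  0.48]
```

View pics/g4.png

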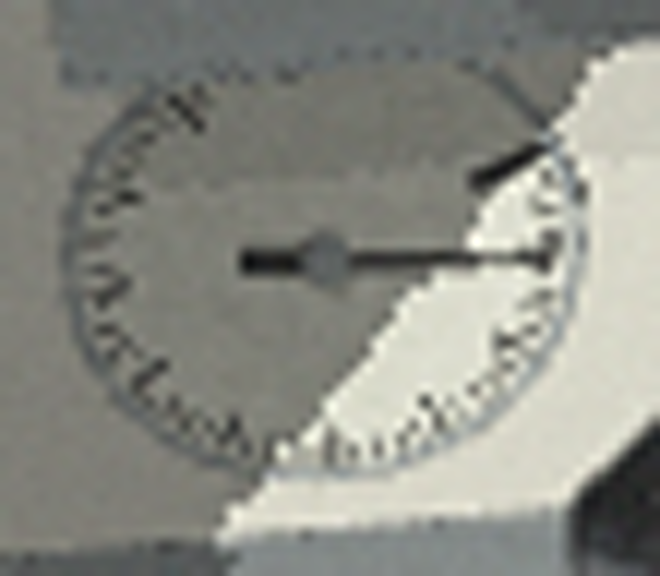

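Run:
```python
from dial import *
f=manip.grab_frame("top")
S=lambda x,y:(310+x/12,255+y/12)
for p in [(478,182),(512,165),(545,148),(325,258),(548,256),(250,260)]:
    P,a,r=ang(f,S(*p)); print(p,np.radians(a).round(3),r.round(1))
c=ang(f,S(325,258))[0]
for p in [(478,182),(512,165),(545,148),(548,256),(250,260)]:
    v=ang(f,S(*p))[0]-c; print(p,np.arctan2(-(v@l),v@u).round(3))
```

```text
(478, 182) 1.131 33.4
(512, 165) 1.132 40.9
(545, 148) 1.13 48.2
(325, 258) -1.57 0.4
(548, 256) 1.651 43.7
(250, 260) -1.513 15.2
(478, 182) 1.136
(512, 165) 1.136
(545, 148) 1.133
(548, 256) 1.65
(250, 260) -1.511
```

```bash
python3 -m jog '[{"travel":[0,0,0.001],"angular":[0,0,0],"grip":1},{"travel":[0,0,0.001],"angular":[0,0,0],"grip":1}]'|head -1; python3 wh.py where
python3 -m jog '[{"travel":[0,-0.003,0],"angular":[0,0,0],"grip":1},{"travel":[0,-0.006,0],"angular":[0,0,0],"grip":1},{"travel":[0,-0.009,0],"angular":[0,0,0],"grip":1},{"travel":[0,-0.012,0],"angular":[0,0,0],"grip":1},{"travel":[0,-0.015,0],"angular":[0,0,0],"grip":1},{"travel":[0,-0.018,0],"angular":[0,0,0],"grip":1},{"travel":[0,-0.021,0],"angular":[0,0,0],"grip":1},{"travel":[0,-0.024,0],"angular":[0,0,0],"grip":1},{"travel":[0,-0.024,0],"angular":[0,0,0],"grip":1}]'|head -1; python3 wh.py where
python3 -m jog '[{"travel":[0,0,-0.006],"angular":[0,0,0],"grip":1},{"travel":[0,0.01,-0.006],"angular":[0,0,0],"grip":1},{"travel":[0,0.02,-0.006],"angular":[0,0,0],"grip":1},{"travel":[0,0.02,-0.006],"angular":[0,0,0],"grip":1},{"travel":[0,0.02,-0.005],"angular":[0,0,0],"grip":1},{"travel":[0,0.02,-0.004],"angular":[0,0,0],"grip":1},{"travel":[0,0.02,-0.003],"angular":[0,0,0],"grip":1},{"travel":[0,0.02,-0.002],"angular":[0,0,0],"grip":1},{"travel":[0,0.02,-0.001],"angular":[0,0,0],"grip":1},{"travel":[0,0.02,-0.001],"angular":[0,0,0],"grip":1}]'|head -1
python3 wh.py where
python3 -c "
from h import *
crop(manip.grab_frame('top'),310,255,55,48,12,'pics/g5.png')"
```

```text
t: 24.1
n,u,l mm [ 2.36 -4.72  0.88] F n,u,l [ 9.8  -0.86  1.46]
t: 25.0
n,u,l mm [2.37 7.33 0.95] F n,u,l [ 8.52 -1.51  2.03]
t: 26.0
n,u,l mm [ 2.57 -2.78  0.96] F n,u,l [1.11 0.07 0.24]
```

View pics/g5.png

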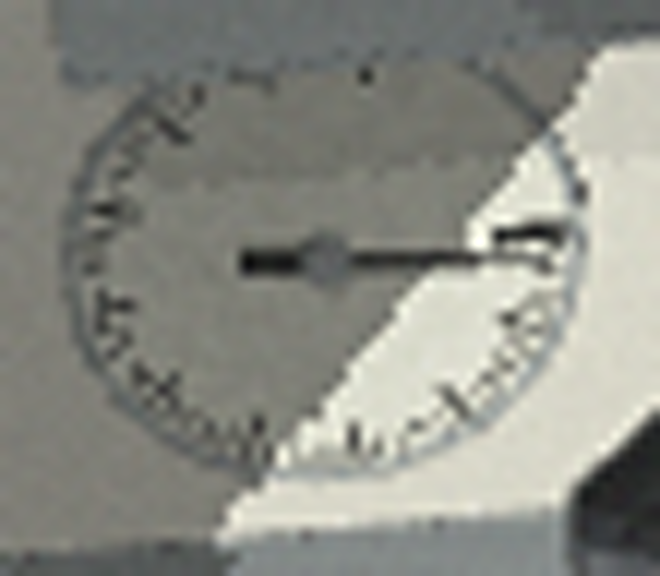

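```bash
cat > m.py <<'E'
from dial import *
import sys,json
f=manip.grab_frame("top")
S=lambda x,y:(310+x/12,255+y/12)
for p in json.loads(sys.argv[1]):
    P,a,r=ang(f,S(*p)); print(p,np.radians(a).round(3),r.round(1))
E
python3 m.py '[[495,238],[527,234],[560,228],[545,256],[450,257],[325,258]]'
```

```text
[495, 238] 1.527 33.3
[527, 234] 1.525 39.6
[560, 228] 1.515 46.2
[545, 256] 1.651 43.1
[450, 257] 1.653 24.3
[325, 258] -1.57 0.4
```

```bash
python3 -m jog '[{"travel":[0,0,0.001],"angular":[0,0,0],"grip":1},{"travel":[0,0,0.001],"angular":[0,0,0],"grip":1}]'|head -1; python3 wh.py where
python3 -m jog '[{"travel":[0,-0.003,0],"angular":[0,0,0],"grip":1},{"travel":[0,-0.006,0],"angular":[0,0,0],"grip":1},{"travel":[0,-0.008,0],"angular":[0,0,0],"grip":1},{"travel":[0,-0.008,0],"angular":[0,0,0],"grip":1}]'|head -1; python3 wh.py where
python3 -m jog '[{"travel":[0,0,-0.002],"angular":[0,0,0],"grip":1},{"travel":[0,0,-0.006],"angular":[0,0,0],"grip":1},{"travel":[0,0,-0.006],"angular":[0,0,0],"grip":1}]'|head -1
python3 -c "
from h import *
crop(manip.grab_frame('top'),310,255,55,48,12,'pics/g6.png')"
```

```text
t: 26.3
n,u,l mm [ 2.37 -2.74  0.87] F n,u,l [10.03 -2.07  1.48]
t: 26.7
n,u,l mm [2.36 1.31 0.93] F n,u,l [ 9.65 -1.77  1.96]
t: 27.0
```

View pics/g6.png

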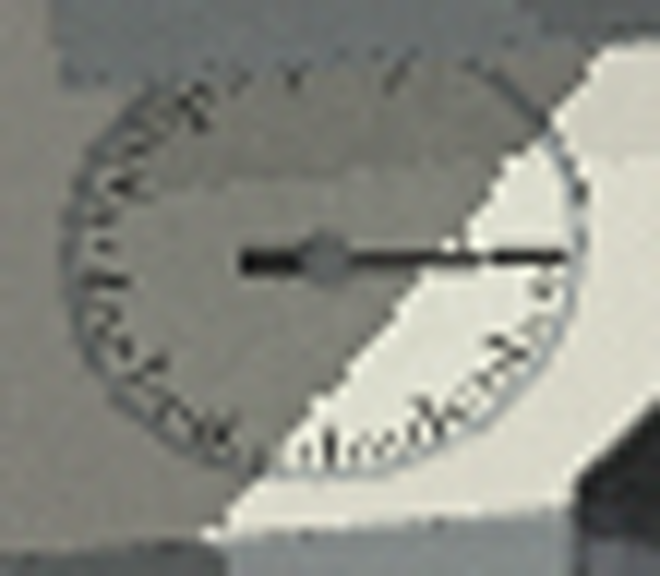

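The zero bar now lies under the needle, with both at crop row about 256. I'll back off and check everything.

```bash
python3 -m jog '[{"travel":[0,0,-0.05],"angular":[0,0,0],"grip":1},{"travel":[0,0,-0.12],"angular":[0,0,0],"grip":1},{"travel":[0.05,0,-0.2],"angular":[0,0,0],"grip":1},{"travel":[0.15,0,-0.25],"angular":[0,0,0],"grip":1},{"travel":[0.25,0,-0.25],"angular":[0,0,0],"grip":1},{"travel":[0.3,0,-0.25],"angular":[0,0,0],"grip":1},{"travel":[0.3,0,-0.25],"angular":[0,0,0],"grip":1},{"travel":[0.3,0,-0.25],"angular":[0,0,0],"grip":1}]'
python3 -c "
from h import *
f=manip.grab_frame('top')
crop(f,310,255,55,48,12,'pics/h1.png');cv2.imwrite('pics/h2.png',f['image'][:,:,::-1])
crop(manip.grab_frame('scene'),200,120,160,110,4.5,'pics/h3.png')"
```

```text
t: 27.85
eef_pos: [0.4239, -0.4111, 0.1776]
ee_rot: [0.724, -0.654, 0.146, -0.162]
force: [-0.4, 0.2, 0.6]
grip_width: -0.0001
```

View pics/h1.png

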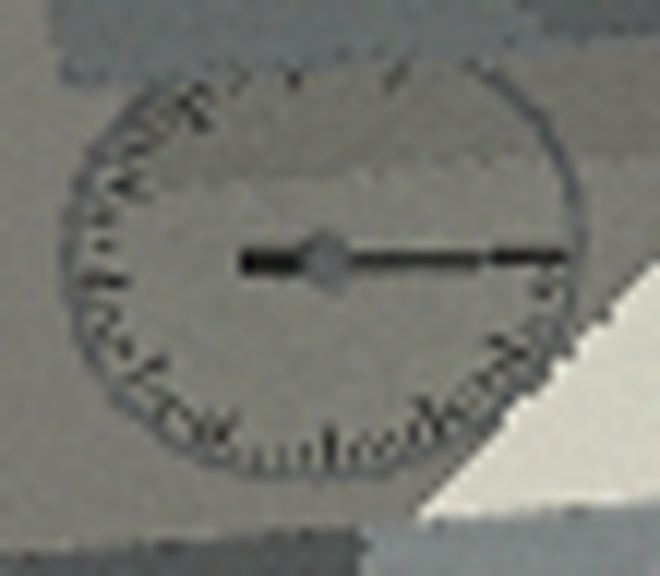

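View pics/h2.png

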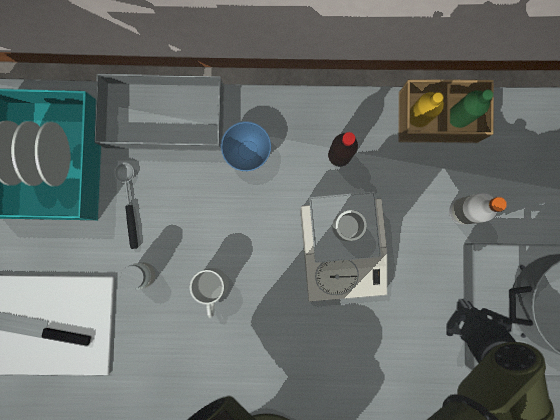

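View pics/h3.png

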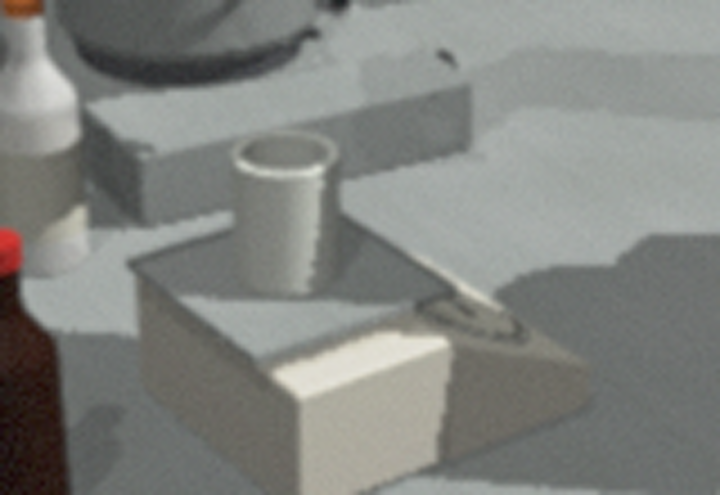

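```bash
python3 -m jog '[{"travel":[-0.03,0.02,-0.06],"angular":[0,0,0],"grip":1},{"travel":[-0.06,0.03,-0.12],"angular":[0,0,0],"grip":1},{"travel":[-0.06,0.03,-0.12],"angular":[0,0,0],"grip":1},{"travel":[-0.06,0.03,-0.12],"angular":[0,0,0],"grip":1}]'
python3 -c "
from cell import manip
manip.hand_in()"
```

```text
t: 28.35
eef_pos: [0.3823, -0.3847, 0.2267]
ee_rot: [0.725, -0.654, 0.147, -0.162]
force: [-0.0, -0.5, -0.1]
grip_width: 0.0001
the job is handed in; nothing more can be done
```

The cup is on the scale's pan and the scale is tared. I handed the job in at about 28.4 s of the 67 s allowed.

- **Cup:** It stands upright within about 2 mm of the pan's centre. I lowered it slowly until the pan carried its weight (wrist reading about -0.2 N), then let go.
- **Tare wheel:** I rolled it up the slope in five strokes with the shut fingertips, tilted square to the panel. Readings while rolling were 8–10 N. The highest was about 16 N, at the first touch. Force is only read at the end of each move, so I have not seen any brief peaks in between.
- **Dial:** In the last top view, with the arm clear, the zero bar lies in line with the needle. I judge it to be within about 0.03 rad, including a possible 0.02 rad from the viewing angle; one division is 0.1 rad.
- **Everything else:** The other items look where they were in the first picture. The wrist force was about zero at hand-in.

No check failed. The wheel top was felt about 2.4 mm above my estimated panel surface. That is a little under the stated 3–9 mm, but within the calibration error, and the dial turned as expected.

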